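# Put the balance weights back in their case

### The arm

A 7-joint arm with a two-finger parallel gripper is mounted at the origin on the work surface; the furniture and walls round the work are solid. World frame = base frame: x ahead of the robot, y to its left, z up, the work surface at z = 0. Lengths are in m, angles in rad, forces in N, time in s.
With the tool pointing down it reaches from about 0.35 to 0.9 m from the base axis. Payload 8.1 kg.
Tool frame: the origin (TCP) lies on the front face of the gripper's body, between the roots of the fingers; the fingertips stand 66 mm ahead of it and the grasp point (between the pads) lies 47 mm ahead of it (arm.finger_overhang is the distance from the TCP to the fingertips, in m); z points along the fingers, y is the line along which they close (so a half turn about z gives the same grasp; the last joint's range is limited). The gripper opens to 92 mm and grips with 3 to 60 N. Pads are 19 mm wide; open, the fingers measure 130 mm over their backs; the gripper's body (75 mm by 190 mm) begins 47 mm behind the grasp point.
Start: joints at [1.08, 0.434, 0.025, 1.573, -0.012, 1.134, -0.075], TCP at [0.236, -0.579, 0.292] pointing down, gripper open.
Joint ranges: [-2.62, 2.62], [-0.44, 2.09], [-1.27, 1.32], [0.08, 2.57], [-1.32, 4.46], [0.12, 2], [-2.74, 2.74]. Speed limits (rad/s): [2.22, 2.22, 3.01, 3.01, 3.14, 3.14, 3.14].

### API

Orientations are given as a rotation vector (axis times angle).
In Python, from cell import readout, cams, workorder, spotter, arm gives the robot as it stands.
- The arm moves only by the shell command python3 -m creep 'ROWS' [FORCE]. ROWS is a JSON object whose key "deltas" holds a list of rows, 1 to 10 of them, each of 5 numbers: dx, dy, dz in shares of the most that a row can go, 1 being 50 mm, then a turn about the tool's z in a scale on which 1.0 is pi rad, then the opening from 0.0 (shut) to 1.0 (fully open); each row shifts and turns the commanded pose from where the row before left it, along the tool's axes as they then stand; what a row does not reach is not made up. A row lasts 1/10 s, in which the tool goes at most 0.05 m and 0.15 rad, less where a joint would pass 70% of its speed; a pose out of reach is approached as far as the arm can. The fingers move at their own pace and stop on an object; FORCE is the grip in N (left out, the last holds). Time passes only in rows, so rows that do not move let the fingers close. It prints the time, the measured TCP pose, the force, the opening and the grip force at its end. Input that does not fit is refused with a message, and nothing moves.
- readout.observe(): the state, without advancing time (a new reading comes with each control period).
- cams.get_image(name): name is "side" or "top"; returns a dict with "image" (420x560x3 uint8, blue, green, red), "fx", "fy", "cx", "cy" (pixels), "cam_to_world" (4x4, takes a point from camera to world coordinates). Camera axes: x right, y down, z forward; pixel columns grow to the right and rows downward; lengths in m; the calibration is good to about 2 mm. A picture is of the moment at which its call begins. There is no depth.
- workorder.sign_off(): hands the job in; it is judged then, once.
Trained networks look in a picture, given as the dict that the camera call returned (one of the last four; its "shot" number tells which), for a name from the list of things; names that differ only in an ending like _2 or _b are one class to them, and where a whole thing is asked for, a point or a joint stands for the part that bears it (a point fixed in the world has none). Each returns a list of dicts, best first, with "score" (0 to 1); they miss things now and then, are a little off and sometimes report something else, mostly with a low value. They report only what shows in the picture. A call takes as long as a camera call. They do not tell look-alikes from the thing itself.
- spotter.boxes_of(picture, name): "centre" ([x, y, z] in m, in the coordinates of the camera as it stood for that picture, good to about 4 mm: the middle of the surface that is visible of it).
The state is a dict: "clock": time; "joints": joint angles; "dq": joint speeds; "joint_efforts": joint torques, N m; "position": TCP position; "ee_rot": TCP orientation; "force": force on the tool from outside, world axes, zero at the start; "ft_torque": the same for the moment, N m; "width": opening from 0.0 (shut) to 1.0 (fully open); "gripper_force": force on a finger pad.
Only numpy, scipy, OpenCV 4.12 (cv2) and the standard library are available. Lean on these libraries where they do the work, as an engineer would, in place of code of your own. Each camera call takes 0.05 s, during which the arm holds its last target. There are 200 camera calls.

### The job

Put the balance's weight set back in its case: each of the three knobbed steel weights upright at the bottom of the round pocket of its own size (large in large, medium in medium, small in small), and the tweezers lying flat in the long slot. Set the weights down rather than dropping them. The hooked weight and the plain spacer bush look similar but do not belong to the set: leave them standing where they are.

Things in the scene. Friction and masses are not known exactly. Their poses are not given: they have to be found in the camera images.
- weight_large: the large steel balance weight, loose and standing upright: plain cylinder 46 mm in diameter and 36 mm high, with a small round knob on top (narrow neck, knob 20 mm in diameter, overall height 50 mm), about 480 g. Origin at the centre of its underside, z up its axis. Grip it by the cylinder's flanks, high up.
- weight_medium: the medium steel balance weight, loose and standing upright: plain cylinder 34 mm in diameter and 36 mm high, with a small round knob on top (narrow neck, knob 17 mm in diameter, overall height 50 mm), about 250 g. Origin at the centre of its underside, z up its axis. Grip it by the cylinder's flanks, high up.
- weight_small: the small steel balance weight, loose and standing upright: plain cylinder 22 mm in diameter and 36 mm high, with a small round knob on top (narrow neck, knob 14 mm in diameter, overall height 50 mm), about 110 g. Origin at the centre of its underside, z up its axis. Grip it by the cylinder's flanks, high up.
- tweezers: plain steel tweezers lying on the worktop: 124 mm long (along its own y), 14 mm wide (x), 9 mm high, 30 g. Origin at the middle of the underside, z up. Grip across the middle (fingers close along its x).
- pocket_large (a point): floor centre of the large round pocket (58 mm across, 3 mm bevel at the mouth, 12 mm deep) in one of three grey blocks, 72 mm square, in a row in a low fixed wooden case; case and order of blocks vary. Floor 10 mm, block top 22 mm above the worktop. z up, y along the row (centres 74 mm apart), -x towards the tweezers' slot, whose middle line is 74 mm from the row's.
- pocket_medium (a point): floor centre of the medium round pocket (46 mm across, 3 mm bevel at the mouth, 12 mm deep) in one of three grey blocks, 72 mm square, in a row in a low fixed wooden case; case and order of blocks vary. Floor 10 mm, block top 22 mm above the worktop. z up, y along the row (centres 74 mm apart), -x towards the tweezers' slot, whose middle line is 74 mm from the row's.
- pocket_small (a point): floor centre of the small round pocket (34 mm across, 3 mm bevel at the mouth, 12 mm deep) in one of three grey blocks, 72 mm square, in a row in a low fixed wooden case; case and order of blocks vary. Floor 10 mm, block top 22 mm above the worktop. z up, y along the row (centres 74 mm apart), -x towards the tweezers' slot, whose middle line is 74 mm from the row's.
- slot (a point): floor middle of the tweezers' slot in the same case, 8 mm above the worktop; y along slot and row, x towards the pockets, z up. Inside 154 x 26 mm, walls 9 mm high at the ends only: the middle 66 mm is open for the fingers, flat for 35 mm either side of the middle line (beyond: 22 mm high blocks at +x, the case's rim, 10 mm above the worktop, at -x).
- hooked_weight: a look-alike that does not belong: steel cylinder 34 mm in diameter and 36 mm high with a bent wire hook on top instead of a knob (overall height 66 mm), loose, upright, 250 g. Origin at the centre of its underside, z up.
- spacer: a look-alike that does not belong: plain steel spacer bush 34 mm in diameter and 36 mm high, flat top with a 16 mm hole right through, no knob, loose, upright, 200 g. Origin at the centre of its underside, z up.
Mind the look-alikes: they are no part of the job. Of the things that look like the part that bears slot, the largest one is meant.

How it is judged:
At the end, for the whole second after the job is handed in: Each knobbed weight stands upright (0.1 rad) on the floor of its own pocket (10 mm of its centre, 5 mm in height); the tweezers lie flat on the slot's floor (10 mm across, 20 mm along, 0.15 rad of its direction, either way round); all released and at rest (horizontal distance between weight_large and pocket_large below 0.01 m and z of weight_large in the frame of pocket_large between -0.005 and 0.005 m and angle between each of weight_large, weight_medium, weight_small, tweezers's own z axis and vertical below 0.1 rad and linear speed of each of weight_large, weight_medium, weight_small, tweezers below 0.02 m/s and horizontal distance between weight_medium and pocket_medium below 0.01 m and z of weight_medium in the frame of pocket_medium between -0.005 and 0.005 m and horizontal distance between weight_small and pocket_small below 0.01 m and z of weight_small in the frame of pocket_small between -0.005 and 0.005 m and x of tweezers in the frame of slot between -0.01 and 0.01 m and y of tweezers in the frame of slot between -0.02 and 0.02 m and z of tweezers in the frame of slot between -0.005 and 0.005 m and angle between the y axis of tweezers and the y axis of slot, either way round below 0.15 rad); the robot touches nothing.
It fails at once if the hooked weight is pushed more than 20 mm from its place or knocked over (distance of hooked_weight from where it was at the start of the episode above 0.02 m or angle between hooked_weight's own z axis and vertical above 0.4 rad).
It fails at once if the spacer is pushed more than 20 mm from its place or knocked over (distance of spacer from where it was at the start of the episode above 0.02 m or angle between spacer's own z axis and vertical above 0.4 rad).
It fails at once if the large weight is dropped: let go with its underside more than 35 mm above the worktop (height (world z) of weight_large above 0.035 m and contact force between the fingers and weight_large below 0.02 N).
It fails at once if the medium weight is dropped: let go with its underside more than 35 mm above the worktop (height (world z) of weight_medium above 0.035 m and contact force between the fingers and weight_medium below 0.02 N).
It fails at once if the small weight is dropped: let go with its underside more than 35 mm above the worktop (height (world z) of weight_small above 0.035 m and contact force between the fingers and weight_small below 0.02 N).
It also fails if it takes over 102 s, if anything falls off the work surface, if the arm or the gripper's body presses on something with over 40 N, if the wrist force passes 120 N, or if a joint passes its speed limit or range.

## Working session

There is one attempt and no reset: what is moved stays moved. The work goes in short steps, Python scripts to look and compute and a shell command to move; the robot and the scene stay as the last step left them, time stands still between calls to the robot, and variables do not carry over. Pictures are saved under pics/ and viewed, at most 16 in all, crops included, and the job is handed in when it is done.

```bash
ls; mkdir -p pics
cat > h.py <<'E'
import numpy as np, cv2
from cell import readout, cams, workorder, spotter, arm
def w(p,c): return (p["cam_to_world"]@np.r_[c,1])[:3]
def px(p,X):
    c=np.linalg.inv(p["cam_to_world"])@np.r_[X,1]; return [round(p["fx"]*c[0]/c[2]+p["cx"]),round(p["fy"]*c[1]/c[2]+p["cy"])]
def pix2w(p,u,v,z):
    T=p["cam_to_world"]; d=T[:3,:3]@np.array([(u-p["cx"])/p["fx"],(v-p["cy"])/p["fy"],1]); o=T[:3,3]
    return o+d*(z-o[2])/d[2]
E
python3 - <<'E'
from h import *
np.set_printoptions(precision=3,suppress=True)
print(readout.observe())
for n in ["top","side"]:
    p=cams.get_image(n); cv2.imwrite(f"pics/{n}0.png",p["image"]); print(n,p["fx"],p["cx"],p["cy"],p["cam_to_world"])
    for k in ["weight_large","weight_medium","weight_small","tweezers","pocket_large","pocket_medium","pocket_small","slot","hooked_weight","spacer"]:
        for d in spotter.boxes_of(p,k)[:6]:
            X=w(p,d["centre"]); print(k,round(d["score"],2),X,px(p,X))
E
```

```text
pics
{'clock': 0.0, 'joints': array([ 1.08 ,  0.435,  0.025,  1.574, -0.012,  1.134, -0.075]), 'dq': array([ 0.001,  0.   ,  0.002, -0.   ,  0.001,  0.   , -0.   ]), 'joint_efforts': array([ -0.   , -66.784,   0.985, -31.446,  -0.061,   0.043,   0.   ]), 'position': array([ 0.236, -0.578,  0.291]), 'ee_rot': array([-3.081, -0.605,  0.001]), 'force': array([0.592, 0.828, 0.585]), 'ft_torque': array([ 0.005, -0.03 , -0.003]), 'gripper_force': 0.0, 'width': 0.9958171934536721}
top 405.50141752786635 275.27040973176446 207.1339981103631 [[ 0.017 -0.998  0.053  0.402]
 [-0.999 -0.015  0.033 -0.032]
 [-0.032 -0.054 -0.998  1.048]
 [ 0.     0.     0.     1.   ]]
weight_large 0.68 [ 0.427 -0.31   0.038] [401, 221]
weight_medium 0.55 [ 0.535 -0.204  0.037] [358, 177]
weight_medium 0.25 [ 0.638 -0.131  0.003] [328, 139]
weight_small 0.45 [ 0.417 -0.201  0.034] [357, 224]
tweezers 0.5 [ 0.639 -0.136  0.007] [330, 138]
pocket_large 0.92 [0.545 0.168 0.019] [211, 172]
pocket_medium 0.84 [0.556 0.239 0.022] [184, 167]
pocket_small 0.95 [0.534 0.092 0.021] [240, 177]
slot 0.92 [ 0.269 -0.268 -0.001
[... 311 characters left out ...]
739]
 [ 0.024 -0.854 -0.52   0.488]
 [ 0.     0.     0.     1.   ]]
weight_large 0.87 [ 0.426 -0.329  0.034] [261, 325]
weight_large 0.61 [ 0.543 -0.315  0.029] [336, 320]
weight_medium 0.92 [ 0.535 -0.217  0.032] [324, 276]
weight_small 0.82 [ 0.421 -0.214  0.034] [259, 274]
tweezers 0.48 [ 0.636 -0.145  0.005] [369, 262]
pocket_large 0.68 [0.545 0.185 0.017] [309, 179]
pocket_medium 0.82 [0.555 0.251 0.023] [311, 167]
pocket_small 0.65 [0.532 0.079 0.018] [307, 199]
slot 0.75 [ 0.29   0.233 -0.003] [215, 177]
slot 0.63 [ 0.273 -0.276  0.004] [168, 312]
slot 0.59 [0.469 0.171 0.009] [281, 184]
hooked_weight 0.93 [ 0.448 -0.094  0.027] [274, 237]
spacer 0.62 [ 0.544 -0.318  0.029] [337, 321]
```

Run:
```python
from h import *
for n,(y0,y1,x0,x1) in dict(top=(100,310,160,440),side=(140,350,140,420)).items():
    im=cv2.imread(f"pics/{n}0.png")[y0:y1,x0:x1]; cv2.imwrite(f"pics/{n}0c.png",cv2.resize(im,None,fx=2.8,fy=2.8,interpolation=cv2.INTER_CUBIC))
```

```text
(no output)
```

View pics/top0c.png

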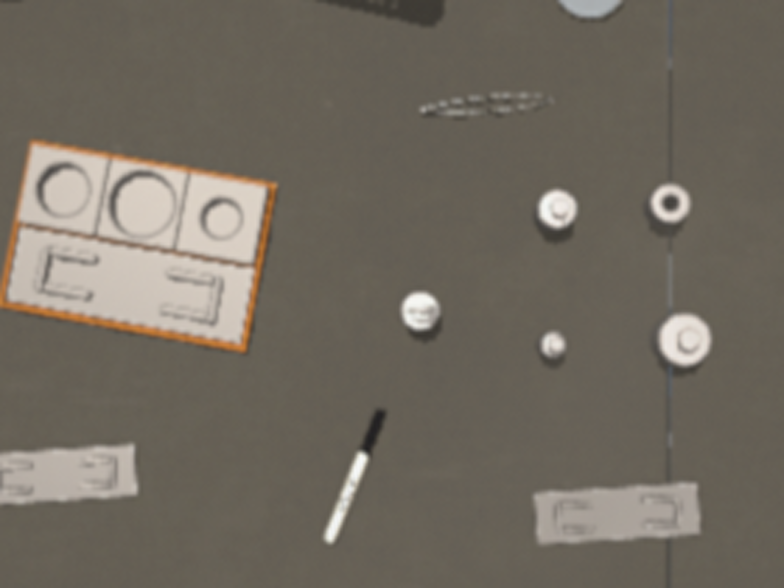

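View pics/side0c.png

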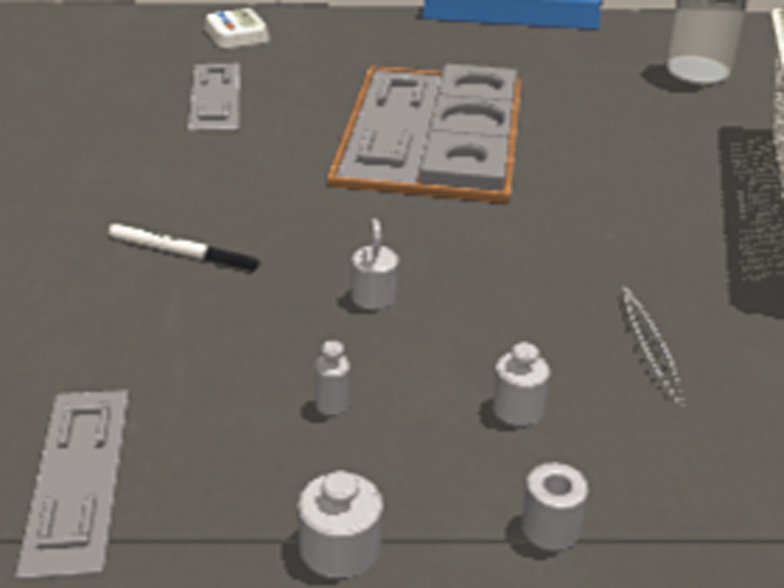

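The pictures match the reports. Pixels below are in the top image.

| Thing | Pixel | What identifies it |
|---|---|---|
| weight_large | (405,221) | knob, widest |
| weight_medium | (359,175) | knob |
| weight_small | (357,223) | knob |
| spacer | (399,172) | open hole, not in the set |
| hooked weight | (310,211) | hook, not in the set |

There are three slot plates, at (205,202), (180,270) and (380,283). The one at (205,202) is the largest and sits in the case beside the pockets, so it is the one meant.

Next I'll refine the positions.

```bash
cat > fit.py <<'E'
from h import *
np.set_printoptions(precision=4,suppress=True)
A=np.linspace(0,2*np.pi,40)
def hullmask(p,x,y,r,rk,S=4):
    m=np.zeros((420*S,560*S),np.uint8); T=np.linalg.inv(p["cam_to_world"])
    for rr,zs in ((r,(0,.036)),(rk,(.036,.05))):
        P=np.array([[x+rr*np.cos(a),y+rr*np.sin(a),z] for z in zs for a in A])@T[:3,:3].T+T[:3,3]
        uv=np.c_[P[:,0]/P[:,2]*p["fx"]+p["cx"]+.5,P[:,1]/P[:,2]*p["fy"]+p["cy"]+.5]*S
        cv2.fillConvexPoly(m,cv2.convexHull(np.round(uv).astype(np.int32)),255)
    return cv2.resize(m,(560,420),interpolation=cv2.INTER_AREA)/255.
def fit(p,x,y,r,rk):
    g=p["image"].astype(float).mean(2)
    u,v=px(p,[x,y,.02]); h=26; sl=(slice(v-h,v+h),slice(u-h,u+h))
    def sc(q):
        m=hullmask(p,*q,r,rk)[sl]; return np.corrcoef(m.ravel(),np.clip(g[sl],95,150).ravel())[0,1]
    best=(sc((x,y)),x,y)
    for st in (.004,.002,.001,.0005):
        c0=best
        best=max((sc((c0[1]+i*st,c0[2]+j*st)),c0[1]+i*st,c0[2]+j*st) for i in range(-2,3) for j in range(-2,3))
    return np.array(best)
E
python3 - <<'E'
from fit import *
P={n:cams.get_image(n) for n in("top","side")}
for k,x,y,r,rk in (("L",.427,-.311,.023,.010),("M",.535,-.205,.017,.0085),("S",.419,-.203,.011,.007)):
    for n in P: print(k,n,fit(P[n],x,y,r,rk))
p=P["top"]; 
# rectify case at z=.022 : out col=(0.30-y)/s, row=(0.62-x)/s
s=.0005
def rect(p,x1,y1,W,H,z):
    c=[(0,0),(W,0),(W,H),(0,H)]; src=[]
    for a,b in c:
        X=np.linalg.inv(p["cam_to_world"])@np.array([x1-b*s,y1-a*s,z,1]); src.append([p["fx"]*X[0]/X[2]+p["cx"],p["fy"]*X[1]/X[2]+p["cy"]])
    M=cv2.getPerspectiveTransform(np.float32(src),np.float32(c)); return cv2.warpPerspective(p["image"],M,(W,H),flags=cv2.INTER_CUBIC)
a=rect(p,.62,.32,600,500,.022); cv2.imwrite("pics/case22.png",a)
b=rect(p,.62,.32,600,500,.010); hsv=cv2.cvtColor(b,cv2.COLOR_BGR2HSV)
m=((hsv[...,1]>110)&(hsv[...,0]<25)).astype(np.uint8); pts=cv2.findNonZero(m)
rc=cv2.minAreaRect(pts); print("rim",[( .62-q[1]*s,.32-q[0]*s) for q in cv2.boxPoints(rc)],"c",.62-rc[0][1]*s,.32-rc[0][0]*s,rc[2],np.array(rc[1])*s)
c=rect(p,.70,-.05,400,240,.005); cv2.imwrite("pics/tw.png",cv2.resize(c,None,fx=2,fy=2))
E
```

```text
L top [ 0.9249  0.428  -0.321 ]
L side [ 0.8025  0.4265 -0.3175]
M top [ 0.9447  0.545  -0.208 ]
M side [ 0.7968  0.541  -0.2035]
S top [ 0.9165  0.4225 -0.204 ]
S side [ 0.7442  0.4195 -0.2015]
rim [(np.float32(0.44691992), np.float32(0.30578682)), (np.float32(0.60570943), np.float32(0.27919152)), (np.float32(0.5666032), np.float32(0.045704365)), (np.float32(0.40781373), np.float32(0.07229963))] c 0.5067615737915039 0.17574559020996094 9.508085250854492 [0.2367 0.161 ]
```

View pics/case22.png

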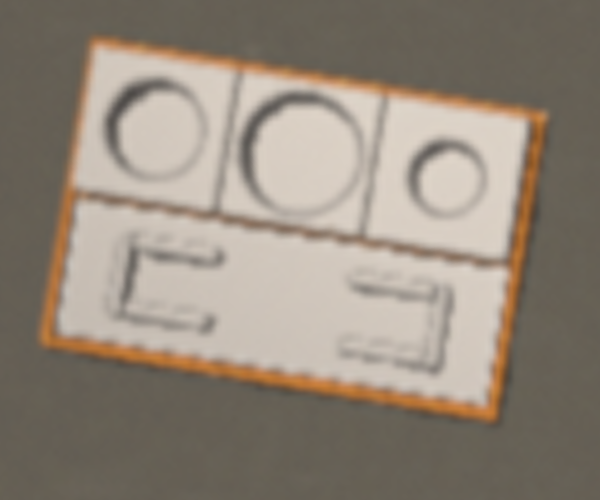

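View pics/tw.png

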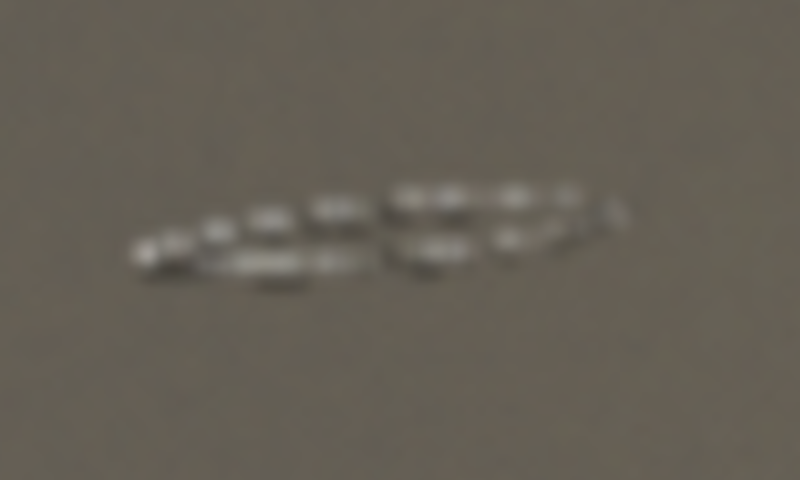

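```bash
cat >> h.py <<'E'
from scipy.spatial.transform import Rotation as Ro
th=np.deg2rad(9.5)
def to(x,y,ztip,phi=-th):
    "phi: world angle of closing line; prints turn first, then translation in turned axes"
    s=readout.observe(); R=Ro.from_rotvec(s["ee_rot"]).as_matrix()
    a=np.arctan2(R[1,1],R[0,1]); d=(phi-a+np.pi/2)%np.pi-np.pi/2  # world ccw turn
    t=-d  # tool z down
    R2=R@Ro.from_rotvec([0,0,t]).as_matrix()
    dl=R2.T@(np.array([x,y,ztip+.066])-s["position"])
    print("t",round(s["clock"],2),"turn",round(t,3),"delta tool",np.round(dl,4),"tilt",np.round(R[2],3),"q7",round(s["joints"][6],2),"w",round(s["width"]*92,1),"gf",round(s["gripper_force"],1))
E
python3 - <<'E'
from fit import *
p=cams.get_image("top"); im=cv2.resize(p["image"][150:250,290:430],None,fx=5,fy=5,interpolation=cv2.INTER_CUBIC)
for x,y,r,rk in ((.427,-.319,.023,.010),(.543,-.206,.017,.0085),(.421,-.203,.011,.007)):
    for rr,z,c in ((r,.036,(0,0,255)),(rk,.05,(255,0,0))):
        T=np.linalg.inv(p["cam_to_world"]); Q=np.array([[x+rr*np.cos(a),y+rr*np.sin(a),z] for a in A])@T[:3,:3].T+T[:3,3]
        uv=np.c_[Q[:,0]/Q[:,2]*p["fx"]+p["cx"]+.5-290,Q[:,1]/Q[:,2]*p["fy"]+p["cy"]+.5-150]*5
        cv2.polylines(im,[np.round(uv).astype(np.int32)],True,c,1)
cv2.imwrite("pics/ov.png",im)
to(.427,-.319,.12)
E
```

```text
t 1.25 turn -1.017 delta tool [0.2875 0.1452 0.1063] tilt [ 0.  0. -1.] q7 -0.08 w 92.1 gf 0.0
```

View pics/ov.png

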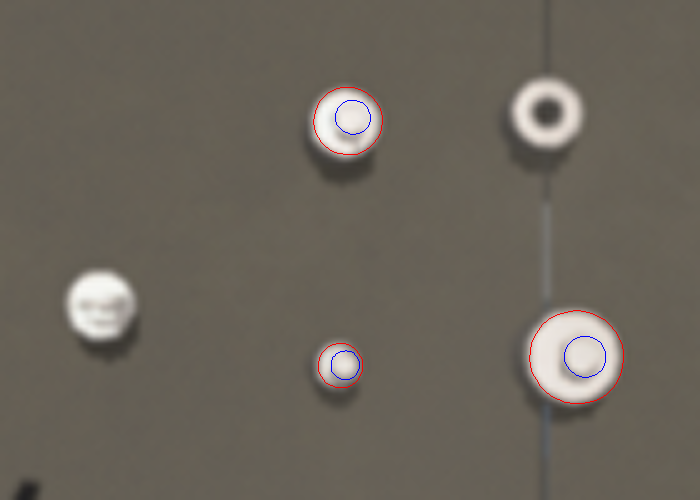

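The circles sit on the knobbed weights: large (575,357), medium (348,121) and small (341,366) in the enlarged crop. The spacer at (547,112) shows its hole and the hooked weight is at (100,306). I'll start with the large weight.

The rows are not in the units I measure in: shifts go in shares of 50 mm and turns go in shares of pi rad. I convert before sending: -0.145 rad is -0.0462.

```bash
python3 -m creep '{"deltas":[[0, 0, 0, -0.0462, 1], [0, 0, 0, -0.0462, 1], [0, 0, 0, -0.0462, 1], [0, 0, 0, -0.0462, 1], [0, 0, 0, -0.0462, 1], [0, 0, 0, -0.0462, 1], [0, 0, 0, -0.0468, 1], [0, 0, 0, 0, 1]]}' 40 | tail -3
python3 -m creep '{"deltas":[[0.8, 0.4, 0.3, 0, 1], [0.8, 0.4, 0.3, 0, 1], [0.8, 0.4, 0.3, 0, 1], [0.8, 0.4, 0.3, 0, 1], [0.8, 0.4, 0.3, 0, 1], [0.8, 0.4, 0.3, 0, 1], [0.95, 0.504, 0.32, 0, 1], [0, 0, 0, 0, 1], [0, 0, 0, 0, 1]]}' | tail -1
python3 -c "
from h import *
to(.427,-.319,.017)"
```

```text
force: [-0.4, 0.2, 0.5]
width: 0.999
gripper_force: 0.0
gripper_force: 0.0
t 2.95 turn -0.001 delta tool [0.0038 0.0022 0.1048] tilt [ 0. -0. -1.] q7 0.23 w 92.2 gf 0.0
```

To row units: 0.03 m is 0.6, 0.025 m is 0.5.

```bash
python3 -m creep '{"deltas":[[0.076, 0.044, 0.5, 0, 1], [0, 0, 0.6, 0, 1], [0, 0, 0.6, 0, 1], [0, 0, 0.4, 0, 1], [0, 0, 0, 0, 1], [0, 0, 0, 0, 1]]}' | tail -1
python3 -m creep '{"deltas":[[0, 0, 0, 0, 0], [0, 0, 0, 0, 0], [0, 0, 0, 0, 0], [0, 0, 0, 0, 0], [0, 0, 0, 0, 0], [0, 0, 0, 0, 0]]}' 40
python3 -c "
from h import *
to(.5432,.1691,.12)"
```

```text
gripper_force: 0.0
clock: 4.15
position: [0.4263, -0.3203, 0.0831]
ee_rot: [2.398, 2.029, 0.0]
force: [0.2, -0.3, -0.1]
width: 0.528
gripper_force: 0.0
t 4.15 turn -0.0 delta tool [ 0.502   0.0345 -0.103 ] tilt [-0.  0. -1.] q7 0.16 w 48.5 gf 0.0
```

To row units: -0.03 m is -0.6, -0.025 m is -0.5.

```bash
python3 -m creep '{"deltas":[[0, 0, 0, 0, 0], [0, 0, 0, 0, 0], [0, 0, 0, 0, 0], [0, 0, -0.3, 0, 0], [0, 0, -0.6, 0, 0], [0, 0, -0.6, 0, 0], [0, 0, -0.5, 0, 0], [0, 0, 0, 0, 0]]}' 40
python3 -c "
from h import *
to(.5432,.1691,.117)"
```

```text
clock: 4.95
position: [0.4272, -0.3209, 0.1853]
ee_rot: [2.395, 2.027, 0.002]
force: [1.4, -0.5, -6.3]
width: 0.49
gripper_force: 40.0
t 4.95 turn -0.0 delta tool [0.5024 0.0335 0.0015] tilt [-0.002  0.004 -1.   ] q7 0.22 w 45.1 gf 40.0
```

Held (about 6 N of weight). I'll carry it to above the large pocket.

To row units: 0.04 m is 0.8, 0.02 m is 0.4.

```bash
python3 -m creep '{"deltas":[[0.4, 0, 0, 0, 0], [0.8, 0.08, 0, 0, 0], [0.8, 0.08, 0, 0, 0], [0.8, 0.08, 0, 0, 0], [0.8, 0.08, 0, 0, 0], [0.8, 0.08, 0, 0, 0], [0.8, 0.08, 0, 0, 0], [0.8, 0.08, 0, 0, 0], [0.8, 0.08, 0, 0, 0], [0.8, 0, 0, 0, 0]]}' | tail -1
python3 -m creep '{"deltas":[[0.8, 0, 0, 0, 0], [0.8, 0, 0, 0, 0], [0.6, 0, 0, 0, 0], [0.248, 0, 0, 0, 0], [0, 0, 0, 0, 0], [0, 0, 0, 0, 0]]}' | tail -1
cat > chk.py <<'E'
from fit import *
import sys
x,y=map(float,sys.argv[1:3]); p=cams.get_image("side"); cv2.imwrite("pics/"+sys.argv[3]+".png",cv2.resize(p["image"][120:240,230:390],None,fx=5,fy=5,interpolation=cv2.INTER_CUBIC)); to(x,y,.027); to(.5432,.1691,.027)
E
python3 chk.py .5432 .1691 a1
```

```text
gripper_force: 40.0
gripper_force: 40.0
t 6.6 turn -0.002 delta tool [0.0019 0.0027 0.0887] tilt [-0.002 -0.002 -1.   ] q7 -0.77 w 45.2 gf 40.0
t 6.6 turn -0.002 delta tool [0.0019 0.0027 0.0887] tilt [-0.002 -0.002 -1.   ] q7 -0.77 w 45.2 gf 40.0
```

View pics/a1.png

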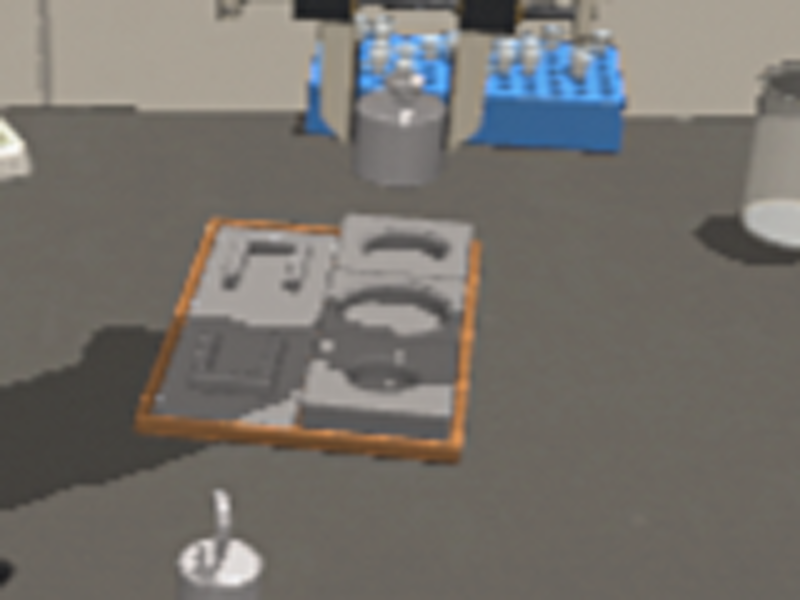

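The large weight is held upright at (400,140), over the middle (large) pocket at (395,310). Lowering it.

To row units: 0.03 m is 0.6, 0.02 m is 0.4, 0.002 rad is 0.0006.

```bash
python3 -m creep '{"deltas":[[0.038, 0.054, 0.4, 0.0006, 0], [0, 0, 0.6, 0, 0], [0, 0, 0.36, 0, 0], [0, 0, 0, 0, 0], [0, 0, 0, 0, 0], [0, 0, 0, 0, 0]]}'
python3 chk.py .5432 .1691 a2
```

```text
clock: 7.2
position: [0.5447, 0.1709, 0.1161]
ee_rot: [2.4, 2.025, 0.003]
force: [-0.2, -0.2, -5.3]
width: 0.487
gripper_force: 40.0
t 7.25 turn -0.003 delta tool [-0.0023 -0.0012  0.0232] tilt [ 0.001  0.002 -1.   ] q7 -0.82 w 44.6 gf 40.0
t 7.25 turn -0.003 delta tool [-0.0023 -0.0012  0.0232] tilt [ 0.001  0.002 -1.   ] q7 -0.82 w 44.6 gf 40.0
```

View pics/a2.png

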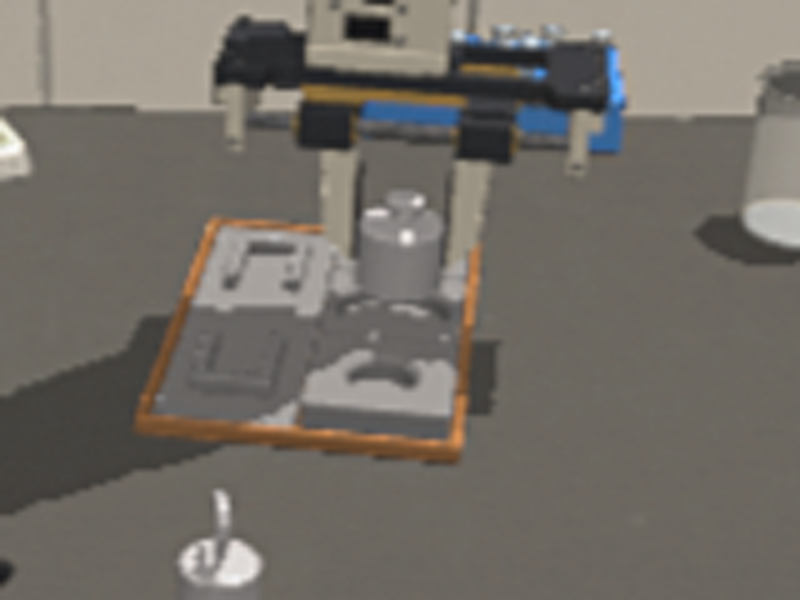

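To row units: 0.01 m is 0.2, 0.008 m is 0.16.

```bash
python3 -m creep '{"deltas":[[-0.04, -0.02, 0, 0, 0], [0, 0, 0.2, 0, 0], [0, 0, 0.16, 0, 0], [0, 0, 0.08, 0, 0], [0, 0, 0, 0, 0], [0, 0, 0, 0, 0]]}'
python3 -c "
from h import *
to(.5432,.1691,.027)"
```

```text
clock: 7.85
position: [0.542, 0.1692, 0.093]
ee_rot: [2.4, 2.027, -0.002]
force: [-4.4, -2.2, 5.5]
width: 0.489
gripper_force: 40.0
t 7.85 turn -0.002 delta tool [0.0001 0.0012 0.    ] tilt [-0.001 -0.001 -1.   ] q7 -0.83 w 45.0 gf 40.0
```

To row units: -0.04 m is -0.8, -0.02 m is -0.4.

```bash
python3 -m creep '{"deltas":[[0, 0, 0, 0, 0.7], [0, 0, 0, 0, 0.7], [0, 0, 0, 0, 0.7], [0, 0, 0, 0, 0.7], [0, 0, 0, 0, 0.7], [0, 0, -0.4, 0, 0.8], [0, 0, -0.8, 0, 0.8], [0, 0, -0.8, 0, 0.8], [0, 0, 0, 0, 0.8]]}' | tail -3
python3 -c "
from h import *
to(.542,-.206,.12)"
```

```text
force: [0.1, 1.2, -0.8]
width: 0.801
gripper_force: 0.0
t 8.75 turn -0.002 delta tool [-0.3723  0.0591  0.011 ] tilt [ 0.005  0.008 -1.   ] q7 -0.77 w 73.7 gf 0.0
```

To row units: -0.045 m is -0.9, -0.03 m is -0.6.

```bash
python3 -m creep '{"deltas":[[-0.6, 0.12, 0, 0, 0.8], [-0.9, 0.14, 0, 0, 0.8], [-0.9, 0.14, 0, 0, 0.8], [-0.9, 0.14, 0, 0, 0.8], [-0.9, 0.14, 0, 0, 0.8], [-0.9, 0.14, 0, 0, 0.8], [-0.9, 0.14, 0, 0, 0.8], [-0.9, 0.14, 0, 0, 0.8], [-0.54, 0.08, 0.2, 0, 0.8], [0, 0, 0, 0, 0.8]]}' | tail -1
python3 -m creep '{"deltas":[[0, 0, 0, 0, 0.8], [0, 0, 0, 0, 0.8]]}' | tail -1
python3 -c "
from h import *
p=cams.get_image('top'); cv2.imwrite('pics/b.png',cv2.resize(p['image'][120:260,150:430],None,fx=2.8,fy=2.8))
to(.542,-.206,.017)"
```

```text
gripper_force: 0.0
gripper_force: 0.0
t 10.0 turn -0.0 delta tool [-0.0001  0.0032  0.1   ] tilt [ 0.001  0.    -1.   ] q7 -0.07 w 73.7 gf 0.0
```

View pics/b.png

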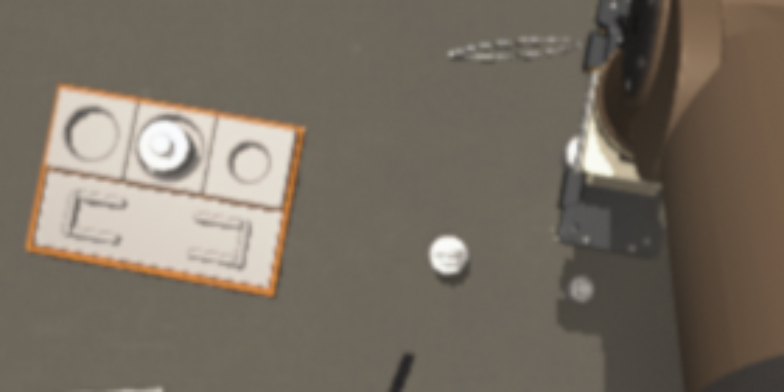

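The large weight sits in its pocket at (167,146). Next is the medium one.

To row units: 0.03 m is 0.6, 0.025 m is 0.5.

```bash
python3 -m creep '{"deltas":[[0, 0.064, 0.5, 0, 0.8], [0, 0, 0.6, 0, 0.8], [0, 0, 0.6, 0, 0.8], [0, 0, 0.3, 0, 0.8], [0, 0, 0, 0, 0.8], [0, 0, 0, 0, 0], [0, 0, 0, 0, 0], [0, 0, 0, 0, 0], [0, 0, 0, 0, 0], [0, 0, 0, 0, 0]]}' 40|tail -1
python3 -m creep '{"deltas":[[0, 0, 0, 0, 0], [0, 0, 0, 0, 0], [0, 0, -0.3, 0, 0], [0, 0, -0.6, 0, 0], [0, 0, -0.6, 0, 0], [0, 0, -0.5, 0, 0], [0, 0, 0, 0, 0]]}'
python3 -c "
from h import *
to(.5554,.2421,.117)"
```

```text
gripper_force: 0.0
clock: 11.7
position: [0.5434, -0.2079, 0.1872]
ee_rot: [2.396, 2.024, 0.005]
force: [0.6, 0.0, -2.6]
width: 0.359
gripper_force: 40.0
t 11.7 turn -0.002 delta tool [ 0.4459 -0.0625  0.0035] tilt [-0.001  0.006 -1.   ] q7 -0.07 w 33.0 gf 40.0
```

To row units: 0.04 m is 0.8, 0.02 m is 0.4.

```bash
python3 -m creep '{"deltas":[[0.4, -0.04, 0, 0, 0], [0.8, -0.12, 0, 0, 0], [0.8, -0.12, 0, 0, 0], [0.8, -0.12, 0, 0, 0], [0.8, -0.12, 0, 0, 0], [0.8, -0.12, 0, 0, 0], [0.8, -0.12, 0, 0, 0], [0.8, -0.12, 0, 0, 0], [0.8, -0.12, 0, 0, 0], [0.8, -0.12, 0, 0, 0]]}' | tail -1
python3 -m creep '{"deltas":[[0.8, -0.13, 0, 0, 0], [0.4, 0, 0, 0, 0], [0.12, 0, 0, 0, 0], [0, 0, 0, 0, 0], [0, 0, 0, 0, 0], [0, 0, 0, 0, 0]]}' | tail -1
python3 -c "
from h import *
to(.5554,.2421,.027)"
```

```text
gripper_force: 40.0
gripper_force: 40.0
t 13.3 turn -0.005 delta tool [0.0019 0.0003 0.0897] tilt [-0.001 -0.    -1.   ] q7 -0.87 w 32.3 gf 40.0
```

To row units: 0.03 m is 0.6, 0.02 m is 0.4, 0.004 rad is 0.0013.

```bash
python3 -m creep '{"deltas":[[0.03, 0, 0.4, 0.0013, 0], [0, 0, 0.6, 0, 0], [0, 0, 0.36, 0, 0], [0, 0, 0, 0, 0], [0, 0, 0, 0, 0], [0, 0, 0, 0, 0]]}' | tail -1
python3 -c "
from h import *
to(.5554,.2421,.027)
p=cams.get_image('side'); cv2.imwrite('pics/m1.png',cv2.resize(p['image'][120:240,230:390],None,fx=5,fy=5,interpolation=cv2.INTER_CUBIC))"
```

```text
gripper_force: 40.0
t 13.9 turn -0.007 delta tool [-0.0019 -0.      0.0233] tilt [ 0.001  0.002 -1.   ] q7 -0.92 w 32.8 gf 40.0
```

View pics/m1.png

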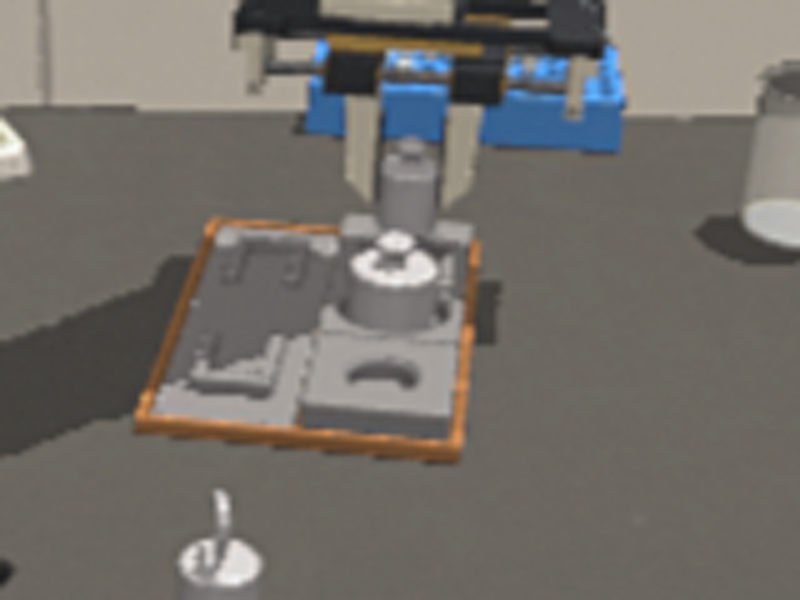

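The large weight is seated at (395,280) and the medium one is lined up over its pocket at (408,200).

To row units: 0.01 m is 0.2, 0.008 m is 0.16.

```bash
python3 -m creep '{"deltas":[[-0.036, 0, 0, 0, 0], [0, 0, 0.2, 0, 0], [0, 0, 0.16, 0, 0], [0, 0, 0.08, 0, 0], [0, 0, 0, 0, 0], [0, 0, 0, 0, 0]]}'
python3 -c "
from h import *
to(.5554,.2421,.027)"
```

```text
clock: 14.55
position: [0.5541, 0.2419, 0.0933]
ee_rot: [2.404, 2.022, -0.002]
force: [-3.5, -3.0, 11.1]
width: 0.357
gripper_force: 40.0
t 14.55 turn -0.006 delta tool [0.0004 0.0012 0.0003] tilt [-0.001 -0.001 -1.   ] q7 -0.93 w 32.9 gf 40.0
```

To row units: -0.04 m is -0.8, -0.02 m is -0.4.

```bash
python3 -m creep '{"deltas":[[0, 0, 0, 0, 0.6], [0, 0, 0, 0, 0.6], [0, 0, 0, 0, 0.6], [0, 0, 0, 0, 0.6], [0, 0, 0, 0, 0.6], [0, 0, -0.4, 0, 0.6], [0, 0, -0.8, 0, 0.6], [0, 0, -0.8, 0, 0.6], [0, 0, 0, 0, 0.6]]}' | tail -3
python3 -c "
from h import *
to(.421,-.203,.12)"
```

```text
force: [0.7, 0.5, 0.3]
width: 0.603
gripper_force: 0.0
t 15.45 turn -0.006 delta tool [-0.4633 -0.0604  0.0095] tilt [ 0.006  0.007 -1.   ] q7 -0.87 w 55.4 gf 0.0
```

To row units: -0.045 m is -0.9, -0.03 m is -0.6, 0.006 rad is 0.0019.

```bash
python3 -m creep '{"deltas":[[-0.6, -0.08, 0, 0.0019, 0.6], [-0.9, -0.12, 0, 0, 0.6], [-0.9, -0.12, 0, 0, 0.6], [-0.9, -0.12, 0, 0, 0.6], [-0.9, -0.12, 0, 0, 0.6], [-0.9, -0.12, 0, 0, 0.6], [-0.9, -0.12, 0, 0, 0.6], [-0.9, -0.12, 0, 0, 0.6], [-0.9, -0.12, 0, 0, 0.6], [-0.9, -0.12, 0, 0, 0.6]]}' | tail -1
python3 -m creep '{"deltas":[[-0.56, -0.04, 0.2, 0, 0.6], [0, 0, 0, 0, 0.6], [0, 0, 0, 0, 0.6], [0, 0, 0, 0, 0.6]]}' | tail -1
python3 -c "
from h import *
to(.421,-.203,.017)"
```

```text
gripper_force: 0.0
gripper_force: 0.0
t 16.85 turn -0.011 delta tool [-0.0002  0.0069  0.1   ] tilt [ 0.001  0.    -1.   ] q7 0.02 w 55.1 gf 0.0
```

To row units: 0.03 m is 0.6, 0.01 m is 0.2, -0.011 rad is -0.0035.

```bash
python3 -m creep '{"deltas":[[0, 0.138, 0.2, -0.0035, 0.6], [0, 0, 0.5, 0, 0.6], [0, 0, 0.6, 0, 0.6], [0, 0, 0.4, 0, 0.6], [0, 0, 0.3, 0, 0.6], [0, 0, 0, 0, 0.6], [0, 0, 0, 0, 0], [0, 0, 0, 0, 0], [0, 0, 0, 0, 0], [0, 0, 0, 0, 0]]}' 30|tail -1
python3 -m creep '{"deltas":[[0, 0, 0, 0, 0], [0, 0, 0, 0, 0], [0, 0, 0, 0, 0], [0, 0, -0.3, 0, 0], [0, 0, -0.6, 0, 0], [0, 0, -0.6, 0, 0], [0, 0, -0.5, 0, 0], [0, 0, 0, 0, 0]]}'
python3 -c "
from h import *
to(.531,.0961,.117)"
```

```text
gripper_force: 0.0
clock: 18.65
position: [0.4219, -0.2047, 0.1858]
ee_rot: [2.396, 2.025, 0.003]
force: [2.2, -0.2, -1.9]
width: 0.23
gripper_force: 30.0
t 18.65 turn -0.002 delta tool [0.3146 0.058  0.0027] tilt [-0.001  0.005 -1.   ] q7 0.02 w 21.2 gf 30.0
```

To row units: 0.04 m is 0.8, 0.03 m is 0.6.

```bash
python3 -m creep '{"deltas":[[0.4, 0.08, 0, 0, 0], [0.8, 0.14, 0, 0, 0], [0.8, 0.14, 0, 0, 0], [0.8, 0.14, 0, 0, 0], [0.8, 0.14, 0, 0, 0], [0.8, 0.14, 0, 0, 0], [0.8, 0.14, 0, 0, 0], [0.6, 0.14, 0, 0, 0], [0.36, 0.1, 0, 0, 0], [0.132, 0, 0, 0, 0]]}' | tail -1
python3 -m creep '{"deltas":[[0, 0, 0, 0, 0], [0, 0, 0, 0, 0], [0, 0, 0, 0, 0]]}' | tail -1
python3 -c "
from h import *
to(.531,.0961,.027)"
```

```text
gripper_force: 30.0
gripper_force: 30.0
t 19.95 turn -0.003 delta tool [0.0016 0.0012 0.0897] tilt [-0.001 -0.    -1.   ] q7 -0.64 w 21.2 gf 30.0
```

To row units: 0.03 m is 0.6, 0.02 m is 0.4.

```bash
python3 -m creep '{"deltas":[[0.024, 0.02, 0.4, 0, 0], [0, 0, 0.6, 0, 0], [0, 0, 0.36, 0, 0], [0, 0, 0, 0, 0], [0, 0, 0, 0, 0], [0, 0, 0, 0, 0]]}' | tail -1
python3 -c "
from h import *
to(.531,.0961,.027)
p=cams.get_image('side'); cv2.imwrite('pics/s1.png',cv2.resize(p['image'][120:240,230:390],None,fx=5,fy=5,interpolation=cv2.INTER_CUBIC))"
```

```text
gripper_force: 30.0
t 20.55 turn -0.002 delta tool [-0.0013 -0.0007  0.0231] tilt [ 0.001  0.002 -1.   ] q7 -0.69 w 20.6 gf 30.0
```

View pics/s1.png

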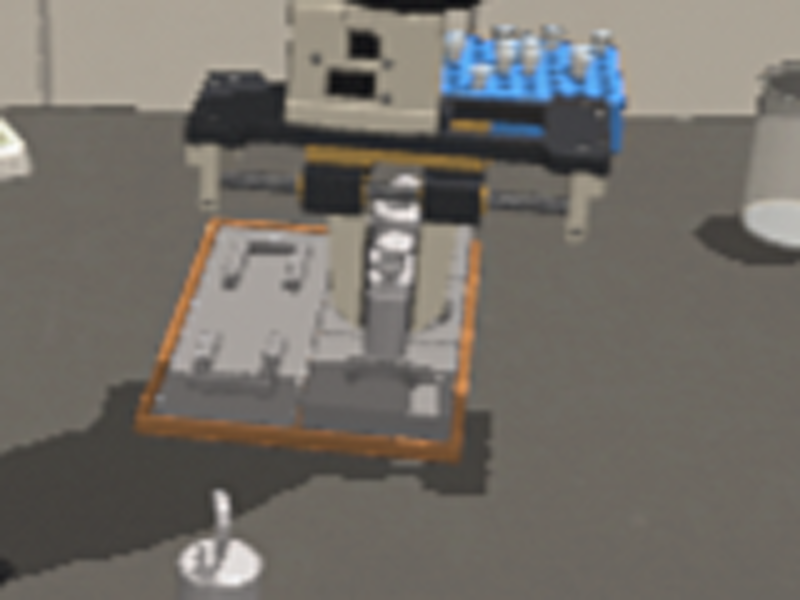

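The small weight at (387,320) is centred over the mouth of its pocket at (385,372). Lowering and releasing it.

To row units: 0.01 m is 0.2, 0.008 m is 0.16.

```bash
python3 -m creep '{"deltas":[[-0.024, -0.01, 0, 0, 0], [0, 0, 0.2, 0, 0], [0, 0, 0.16, 0, 0], [0, 0, 0.09, 0, 0], [0, 0, 0, 0, 0], [0, 0, 0, 0, 0]]}'
python3 -c "
from h import *
to(.531,.0961,.027)"
```

```text
clock: 21.2
position: [0.5304, 0.0964, 0.0926]
ee_rot: [2.399, 2.029, -0.001]
force: [-3.2, -0.7, 10.0]
width: 0.227
gripper_force: 30.0
t 21.2 turn -0.001 delta tool [-0.0002  0.0007 -0.0004] tilt [-0. -0. -1.] q7 -0.71 w 20.9 gf 30.0
```

To row units: -0.04 m is -0.8, -0.02 m is -0.4, -0.123 rad is -0.0392.

```bash
python3 -m creep '{"deltas":[[0, 0, 0, 0, 0.5], [0, 0, 0, 0, 0.5], [0, 0, 0, 0, 0.5], [0, 0, 0, 0, 0.5], [0, 0, 0, 0, 0.5], [0, 0, -0.4, 0, 0.5], [0, 0, -0.8, 0, 0.5], [0, 0, -0.8, 0, 0.5], [0, 0, 0, -0.0392, 0.5], [0, 0, 0, -0.0392, 0.5]]}' | tail -3
python3 -c "
from h import *
to(.642,-.1453,.08,.081)"
```

```text
force: [-0.0, -0.3, -0.6]
width: 0.502
gripper_force: 0.0
t 22.2 turn 0.003 delta tool [-0.2501  0.0907  0.0483] tilt [-0.     0.003 -1.   ] q7 -0.42 w 46.2 gf 0.0
```

To row units: -0.04 m is -0.8, -0.03 m is -0.6.

```bash
python3 -m creep '{"deltas":[[-0.6, 0.2, 0, 0, 0.5], [-0.8, 0.28, 0, 0, 0.5], [-0.8, 0.28, 0, 0, 0.5], [-0.8, 0.28, 0, 0, 0.5], [-0.8, 0.28, 0.2, 0, 0.5], [-0.8, 0.28, 0.36, 0, 0.5], [-0.4, 0.214, 0.4, 0, 0.5], [0, 0, 0, 0, 0.5], [0, 0, 0, 0, 0.5]]}' | tail -1
python3 -c "
from h import *
to(.642,-.1453,.002,.081)"
```

```text
gripper_force: 0.0
t 23.1 turn -0.003 delta tool [-0.      0.0019  0.0758] tilt [ 0.001 -0.001 -1.   ] q7 -0.0 w 46.1 gf 0.0
```

To row units: 0.03 m is 0.6, 0.012 m is 0.24.

```bash
python3 -m creep '{"deltas":[[0, 0.038, 0.6, 0, 0.5], [0, 0, 0.6, 0, 0.5], [0, 0, 0.24, 0, 0.5], [0, 0, 0.06, 0, 0.5], [0, 0, 0, 0, 0.5], [0, 0, 0, 0, 0], [0, 0, 0, 0, 0], [0, 0, 0, 0, 0], [0, 0, 0, 0, 0], [0, 0, 0, 0, 0]]}' 20|tail -1
python3 -m creep '{"deltas":[[0, 0, 0, 0, 0], [0, 0, 0, 0, 0], [0, 0, 0, 0, 0]]}'
python3 -c "
from h import *
to(.642,-.1453,.002,.081)
p=cams.get_image('side'); cv2.imwrite('pics/t1.png',cv2.resize(p['image'][150:300,300:460],None,fx=4,fy=4,interpolation=cv2.INTER_CUBIC))"
```

```text
gripper_force: 20.0
clock: 24.4
position: [0.6426, -0.1456, 0.0697]
ee_rot: [2.132, 2.307, 0.0]
force: [-1.4, -0.3, 5.4]
width: 0.141
gripper_force: 20.0
t 24.4 turn -0.002 delta tool [ 0.0004 -0.0006  0.0017] tilt [-0.  0. -1.] q7 -0.04 w 12.9 gf 20.0
```

View pics/t1.png

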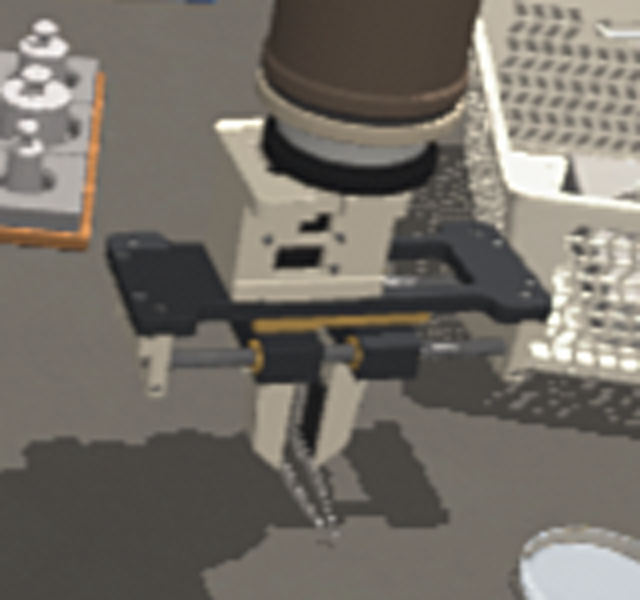

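Tweezers are gripped at (305,460), all three weights are standing in the case, and there's a basket on the right. I'll lift straight up, then go across.

To row units: -0.04 m is -0.8, -0.02 m is -0.4, 0.123 rad is 0.0392.

```bash
python3 -m creep '{"deltas":[[0, 0, -0.4, 0, 0], [0, 0, -0.8, 0, 0], [0, 0, -0.8, 0, 0], [0, 0, -0.4, 0, 0], [0, 0, 0, 0.0392, 0], [0, 0, 0, 0.0392, 0], [0, 0, 0, 0, 0], [0, 0, 0, 0, 0]]}'
python3 -c "
from h import *
to(.4702,.1813,.12)"
```

```text
clock: 25.25
position: [0.6424, -0.1454, 0.1891]
ee_rot: [-2.395, -2.033, 0.001]
force: [-0.1, -0.4, -0.4]
width: 0.137
gripper_force: 20.0
t 25.25 turn 0.003 delta tool [ 0.2938 -0.2237  0.0031] tilt [-0.    -0.001 -1.   ] q7 -0.19 w 12.6 gf 20.0
```

To row units: 0.036 m is 0.72, -0.027 m is -0.54, 0.003 rad is 0.001.

```bash
python3 -m creep '{"deltas":[[0.4, -0.3, 0, 0.001, 0], [0.72, -0.54, 0, 0, 0], [0.72, -0.54, 0, 0, 0], [0.72, -0.54, 0, 0, 0], [0.72, -0.54, 0, 0, 0], [0.72, -0.54, 0, 0, 0], [0.72, -0.54, 0, 0, 0], [0.72, -0.54, 0, 0, 0], [0.436, -0.394, 0, 0, 0], [0, 0, 0, 0, 0]]}'|tail -1
python3 -m creep '{"deltas":[[0, 0, 0, 0, 0], [0, 0, 0, 0, 0]]}' |tail -1
python3 -c "
from h import *
to(.4702,.1813,.011)
p=cams.get_image('top'); cv2.imwrite('pics/t2.png',cv2.resize(p['image'][120:260,140:300],None,fx=4,fy=4,interpolation=cv2.INTER_CUBIC))"
```

```text
gripper_force: 20.0
gripper_force: 20.0
t 26.45 turn -0.004 delta tool [ 0.0003 -0.0022  0.1122] tilt [-0.001  0.    -1.   ] q7 -0.84 w 12.4 gf 20.0
```

View pics/t2.png

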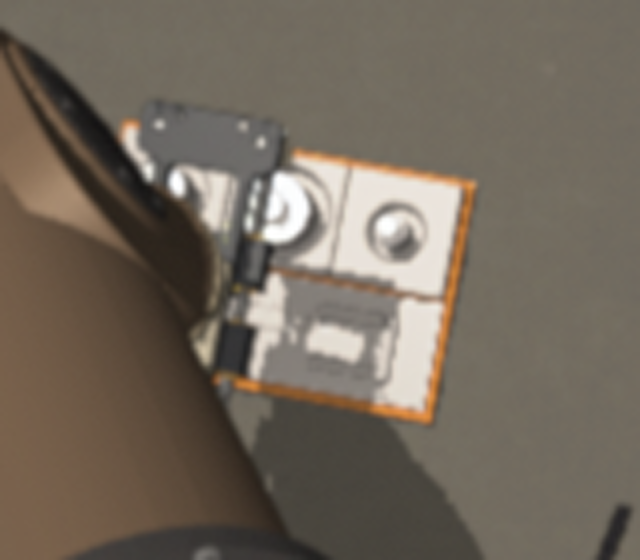

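```bash
python3 -m creep '{"deltas":[[0, -0.044, 0.6, 0, 0], [0, 0, 0.8, 0, 0], [0, 0, 0.4, 0, 0], [0, 0, 0.2, 0, 0], [0, 0, 0, 0, 0], [0, 0, 0, 0, 0]]}'|tail -3
python3 -c "
from h import *
to(.4702,.1813,.0115)
p=cams.get_image('side'); cv2.imwrite('pics/t3.png',cv2.resize(p['image'][120:240,230:390],None,fx=5,fy=5,interpolation=cv2.INTER_CUBIC))"
```

```text
force: [-0.4, 0.3, 0.0]
width: 0.136
gripper_force: 20.0
t 27.1 turn -0.005 delta tool [-0.0008  0.0001  0.0126] tilt [ 0.     0.001 -1.   ] q7 -0.93 w 12.5 gf 20.0
```

View pics/t3.png

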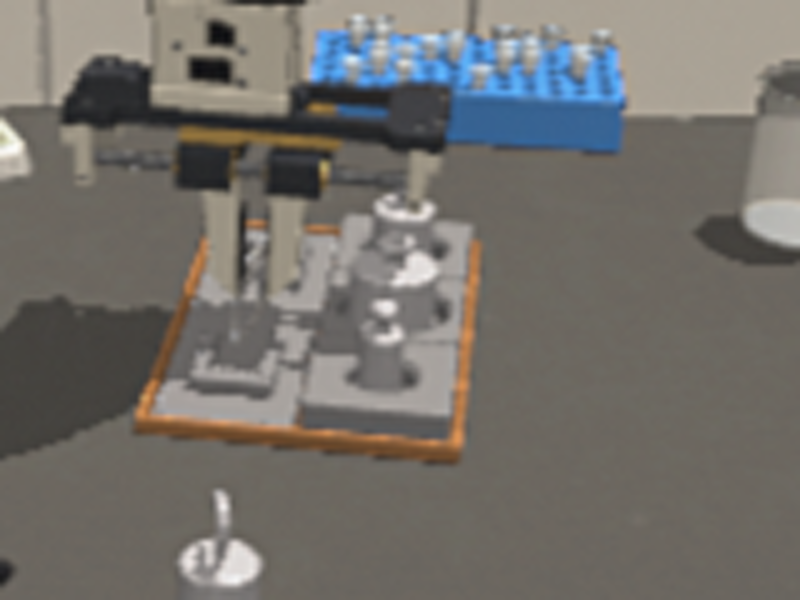

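```bash
python3 -c "
from h import *
p=cams.get_image('side'); s=readout.observe(); R=Ro.from_rotvec(s['ee_rot']).as_matrix(); c=p['cam_to_world'][:3,3]
for u,v in((230+415/5,120+203/5),(230+84/5,120+180/5)):
  d=pix2w(p,u,v,0)-c
  for tx in(-.03,0,.03):
    o=s['position']+R[:,0]*tx
    # c+k d = o + a*y + h*z
    k,a,h=np.linalg.solve(np.c_[d,-R[:,1],-np.array([0,0,1.])],o-c); print(tx,'a',round(a,3),'z rel TCP',round(h,4),'world z',round(h+o[2],4))
"
```

```text
-0.03 a 0.082 z rel TCP 0.0022 world z 0.0927
0 a 0.081 z rel TCP -0.0113 world z 0.0793
0.03 a 0.079 z rel TCP -0.0247 world z 0.0659
-0.03 a -0.084 z rel TCP -0.0002 world z 0.0903
0 a -0.091 z rel TCP -0.0137 world z 0.0769
0.03 a -0.098 z rel TCP -0.0273 world z 0.0634
```

The gripper body clears the weights in either case: its lowest part would be at 64 mm or higher, and the weights top out at 60 mm. Lowering in small steps.

The rows are not in the units I measure in: shifts go in shares of 50 mm and turns go in shares of pi rad. I convert before sending: 0.004 m is 0.08, 0.003 m is 0.06.

```bash
python3 -m creep '{"deltas":[[-0.016, 0, 0.08, 0, 0], [0, 0, 0.08, 0, 0], [0, 0, 0.06, 0, 0], [0, 0, 0, 0, 0], [0, 0, 0, 0, 0]]}'
python3 -m creep '{"deltas":[[0, 0, 0.03, 0, 0], [0, 0, 0, 0, 0], [0, 0, 0, 0, 0]]}'
python3 -c "
from h import *
to(.4702,.1813,.0115)"
```

```text
clock: 27.7
position: [0.4693, 0.1814, 0.0784]
ee_rot: [-2.402, -2.025, 0.0]
force: [0.2, -0.6, 0.8]
width: 0.138
gripper_force: 20.0
clock: 28.0
position: [0.4695, 0.1816, 0.0775]
ee_rot: [2.402, 2.025, 0.001]
force: [-1.4, -1.6, 8.4]
width: 0.136
gripper_force: 20.0
t 28.0 turn -0.004 delta tool [-0.0002  0.0007  0.    ] tilt [ 0.     0.001 -1.   ] q7 -0.95 w 12.5 gf 20.0
```

To row units: -0.04 m is -0.8, -0.03 m is -0.6.

```bash
python3 -m creep '{"deltas":[[0, 0, 0, 0, 0.24], [0, 0, 0, 0, 0.24], [0, 0, 0, 0, 0.24], [0, 0, -0.2, 0, 0.24], [0, 0, -0.6, 0, 0.24], [0, 0, -0.8, 0, 0.24], [0, 0, -0.8, 0, 0.24], [0, 0, -0.6, 0, 0.24], [0, 0, 0, 0, 0.24]]}'|tail -3
python3 -m creep '{"deltas":[[-0.8, 0, -0.2, 0, 0.3], [-0.9, 0, 0, 0, 0.3], [-0.9, 0, 0, 0, 0.3], [-0.9, 0, 0, 0, 0.3], [-0.9, 0, 0, 0, 0.3], [-0.9, 0, 0, 0, 0.3], [-0.9, 0, 0, 0, 0.3], [-0.4, 0, 0, 0, 0.3], [0, 0, 0, 0, 0.3], [0, 0, 0, 0, 0.3]]}'|tail -3
python3 - <<'E'
from fit import *
P={n:cams.get_image(n) for n in("top","side")}
p=P["side"];a=cv2.resize(p['image'][130:220,230:350],(760,570),interpolation=cv2.INTER_CUBIC); cv2.imwrite('pics/f1.png',a)
p=P["top"];a=cv2.resize(p['image'][140:230,150:270],(760,570),interpolation=cv2.INTER_CUBIC); cv2.imwrite('pics/f2.png',a)
for n in P:
  for k in("tweezers","weight_large","weight_medium","weight_small","hooked_weight","spacer"):
    for d in spotter.boxes_of(P[n],k)[:3]: print(n,k,round(d["score"],2),w(P[n],d["centre"]))
E
```

```text
force: [0.9, 0.7, -0.2]
width: 0.241
gripper_force: 0.0
force: [-0.3, 0.5, 0.1]
width: 0.302
gripper_force: 0.0
top weight_large 0.61 [0.5391 0.1702 0.0467]
top weight_medium 0.46 [0.5466 0.2368 0.0447]
top weight_medium 0.43 [0.5345 0.093  0.0198]
top weight_medium 0.42 [0.5425 0.1651 0.0227]
top hooked_weight 0.44 [ 0.4495 -0.0818  0.0352]
top spacer 0.64 [ 0.5443 -0.3048  0.0331]
side weight_large 0.73 [0.5369 0.1604 0.0438]
side weight_small 0.49 [0.5274 0.0876 0.0421]
side hooked_weight 0.86 [ 0.4509 -0.0954  0.0256]
side hooked_weight 0.32 [0.5604 0.1661 0.022 ]
side spacer 0.77 [ 0.5423 -0.3182  0.0277]
```

View pics/f2.png

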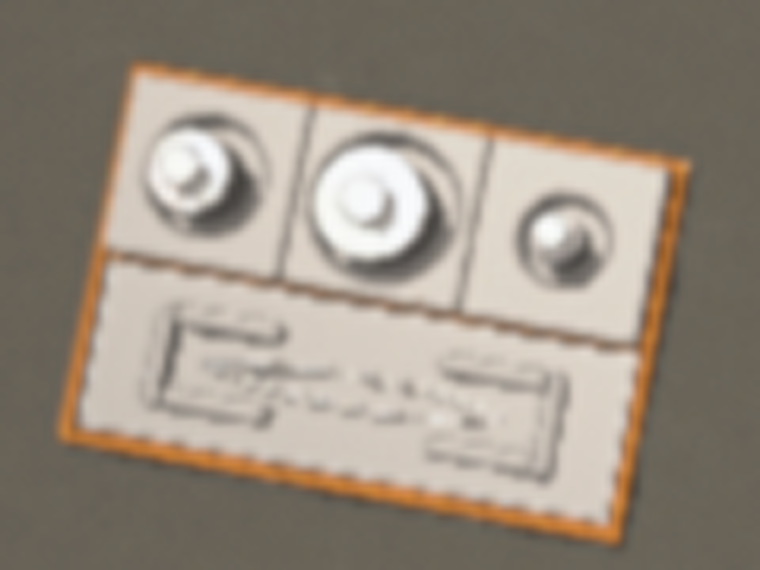

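View pics/f1.png

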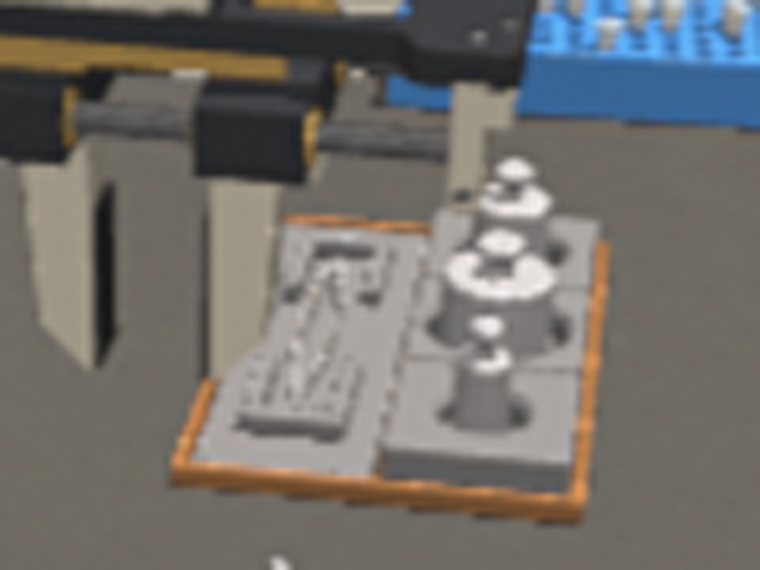

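All three weights stand upright in their own pockets: medium (190,175), large (370,205) and small (560,240) in the top crop. The tweezers lie between the slot walls, from (200,365) to (495,425). The spotter puts the hooked weight and the spacer where they were at the start.

```bash
python3 -c "
from h import *
print(workorder.sign_off())"
```

```text
the job is handed in; nothing more can be done
None
```

I handed the job in with the three weights standing in their own pockets, the tweezers flat in the slot and the look-alikes not moved, as far as the last pictures show; the sign-off gave no verdict.

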